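# Run the bottle roller mixer on its held third step

## Task

Slide the mixer's speed fader along its track until its grip is level with the small steel clip beside the track, and leave it there. Then turn the spring-return dial clockwise past its first two notches to the third (the longest mark, short of the stop beyond it) and hold it there against its spring for a couple of seconds, finishing with the fingers still holding it at that notch. Do not disturb the loose bottles and the carton standing by.

Things in the scene. Friction and masses are not known exactly. Their poses are not given: they have to be found in the camera images.
- mixer: White bench roller mixer, 250 (x) x 460 (y) x 80 mm high, standing fixed on the work surface; origin at the centre of its underside, its z up, its -x side roughly towards the robot, its y along its length. The +y half carries three black rollers and two lying white bottles (up to 165 mm above the work surface); the -y half is the flat control deck, 80 mm above the work surface, with the fader on its -x side and the dial on its +x side.
- fader_top (a point): Centre of the top of the fader's black upright grip: 28 mm along the mixer's x, 20 mm along the mixer's y, 40 mm tall; this point is 54 mm above the deck. The grip slides only along the mixer's y, on an aluminium track 40 mm wide and 14 mm high. It may be gripped or pushed, takes 1 to 3 N, and stays where it is left.
- fader (a joint): Fader position in m along the mixer's +y: 0 at the -y end of its track, 0.12 at the +y end. Starts near the -y end.
- clip_mark (a point): Top edge of the dark steel index clip: a small upright tab (20 mm long along the mixer's x, 6 mm thick, 14 mm high) fixed on the deck 36 mm beside the track's centre line, on the dial's side (+x); the point is the middle of its top, and its axes are parallel to the mixer's. The fader is set when fader_top lies at the same place along the mixer's y as this point.
- dial_top (a point): Centre of the top of the dial, on its vertical axis, 49 mm above the deck; its axes turn with the dial. The dial is a black disc (diameter 56 mm) carrying an upright grip bar 52 mm long (along its own x), 15 mm thick and 35 mm tall above the disc; its disc's top is 35 mm below this point. A white line and a white nose on its own -x end are the pointer. At rest the bar is parallel to the mixer's x.
- dial (a joint): Dial angle in rad, 0 at rest, growing clockwise seen from above; notches, which are felt, at 0.4, 0.8 and 1.2, a stop at 1.45. On the deck the rest position has a dot and the notches have printed bars of 8, 12 and 16 mm. Spring-return: no notch holds it, it springs back to 0 when let go. The spring takes 0.06 N m at rest to 0.10 N m at the third notch, and up to about 0.15 N m between notches.
- syrup_mid (a point): Middle of a loose white medicine bottle with a violet cap, 52 mm diameter, 115 mm tall, on the work surface beside the mixer's -y end; to be left alone.
- carton_mid (a point): Middle of a loose pink carton, 75 x 50 x 110 mm, on the work surface beside the mixer's -y end; to be left alone.
- dropper_mid (a point): Middle of a loose small white dropper bottle, 32 mm diameter, 75 mm tall, on the work surface beyond the mixer's +y end; to be left alone.

How it is judged:
By the outcome, as a careful person would: the job done as asked, in the order asked, and still so for the second after the job is handed in, while the arm keeps its last pose, push and grip.
It also fails if it takes over 43 s, if anything falls off the work surface, if the arm or the gripper's body presses on something with over 40 N, if the wrist force passes 120 N, or if a joint passes its speed limit or range.

## Robot

A 6-joint arm with a two-finger parallel gripper is mounted at the origin on the work surface. World frame = base frame: x ahead of the robot, y to its left, z up, the work surface at z = 0. Lengths are in m, angles in rad, forces in N, time in s.
With the tool pointing down it reaches from about 0.25 to 0.725 m from the base axis. Payload 4 kg.
Tool frame: the origin (TCP) lies between the finger pads; the fingertips stand 22 mm ahead of it and the grasp point (between the pads) lies 3 mm ahead of it; z points along the fingers, y is the direction in which the jaws open and shut (so a half turn about z gives the same grasp; the last joint's range is limited). The gripper opens to 85 mm and grips with 20 to 120 N. Pads are 22 mm wide; open, the fingers measure 114 mm over their backs; the gripper's body (76 mm by 85 mm) begins 54 mm behind the grasp point. The pads swing forward as they close: fully open they stand 13 mm farther back than shut.
Start: joints at [0, 0.241, 0.005, 1.335, 0, 1.571], TCP at [0.5, -0, 0.253] pointing down, gripper open.
Joint ranges: [-2.72, 2.72], [-1.05, 1.87], [-1.09, 1.28], [-1.99, 2.15], [-1.42, 1.44], [-3.14, 3.14]. Speed limits (rad/s): [2.79, 2.79, 3.14, 3.14, 3.14, 3.14].

## Interface

Orientations are given as [roll, pitch, yaw] about the fixed x, y, z axes, in that order (R = Rz(yaw) Ry(pitch) Rx(roll)).
In Python, from workcell import manip gives the robot as it stands.
- The arm moves only by the shell command python3 -m creep 'ROWS' [FORCE]. ROWS is JSON, a list of rows, each a list of 3 entries, a list of its own where there are three numbers: the turn, a rotation vector about the tool's x, y, z in degrees, then the shift along the tool's x, y, z in cm, then the finger opening in cm, from 0 to 8.54. A call has 1 to 12 rows; each row is the pose to reach, as a shift and turn from the pose measured when the call began, along the tool's axes at that moment; what a row does not reach only later rows make up. A row lasts 1/8 s, in which the tool goes at most 62.5 mm and 10.7 degrees, less where a joint would pass 70% of its speed; a pose out of reach is approached as far as the arm can. A call with a gripper value outside its range is refused whole. The fingers move at their own pace and stop on an object; FORCE is the grip in N (left out, the last holds). Time passes only in rows, so rows that repeat a pose let the fingers close. It gives the time, the measured TCP pose, the force and the opening at its end, in the units of the state.
- manip.observe(): the state, without advancing time (a new reading comes with each control period).
- manip.capture(name): name is "scene" or "side" or "wrist"; returns the picture (480x640x3 uint8, red, green, blue); there is no depth.
- manip.calibration(name): a dict with "K" (3x3 intrinsics, pixels), "extrinsics" (4x4, takes a point from world to camera coordinates); the wrist camera has in their place "hand_eye" (4x4, takes a point from camera to tool coordinates, whose origin is the TCP and whose axes are the flange's). Camera axes: x right, y down, z forward; pixel columns grow to the right and rows downward; lengths in m; the calibration is good to about 2 mm. A picture is of the moment at which its call begins: read the wrist's pose just before it. calibration takes no time and is no camera call.
- manip.sign_off(): hands the job in, once; it reports no verdict.
The state is a dict: "t": time; "q": joint angles; "dq": joint speeds; "effort": joint torques, N m; "tcp_pos": TCP position; "tcp_rot": TCP orientation; "wrist_force": force on the tool from outside, world axes, zero at the start; "wrist_torque": the same for the moment, N m; "finger_gap": opening from 0.0 (shut) to 1.0 (fully open).
Only numpy, scipy, OpenCV 4.12 (cv2) and the standard library are available. Lean on these libraries where they do the work, as an engineer would, in place of code of your own. Each camera call takes 0.05 s, during which the arm holds its last target. There are 200 camera calls.

## Working session

There is one attempt and no reset: what is moved stays moved. The work goes in short steps, Python scripts to look and compute and a shell command to move; the robot and the scene stay as the last step left them, time stands still between calls to the robot, and variables do not carry over. Pictures are saved under pics/ and viewed, on a budget of 10 in all, crops included, one or two more only if the job needs it, and the job is handed in when it is done.

```bash
ls; mkdir -p pics
python3 - <<'E'
from workcell import manip
import cv2
s=manip.observe();print({k:s[k] for k in ("t","tcp_pos","tcp_rot","finger_gap")})
for n in("scene","side","wrist"):
    cv2.imwrite(f"pics/{n}0.png",manip.capture(n)[:,:,::-1])
    c=manip.calibration(n);print(n,{k:(v.round(4).tolist() if hasattr(v,'round') else v) for k,v in c.items()})
E
```

```text
pics
{'t': 0.0, 'tcp_pos': array([4.99405811e-01, 1.47267330e-05, 2.52402688e-01]), 'tcp_rot': array([-3.13949865e+00,  3.13494092e-06,  1.57083608e+00]), 'finger_gap': 0.9973502084138126}
scene {'K': [[550.4885, 0.0, 316.1763], [0.0, 550.4885, 231.9346], [0.0, 0.0, 1.0]], 'extrinsics': [[0.5885, 0.8084, -0.0114, -0.4423], [0.5881, -0.4377, -0.6801, -0.2369], [-0.5548, 0.3935, -0.7331, 1.6717], [0.0, 0.0, 0.0, 1.0]]}
side {'K': [[559.878, 0.0, 315.4183], [0.0, 559.878, 239.6358], [0.0, 0.0, 1.0]], 'extrinsics': [[-0.8809, -0.4731, -0.0123, 0.5851], [-0.2215, 0.4351, -0.8727, 0.2007], [0.4182, -0.7661, -0.488, 0.877], [0.0, 0.0, 0.0, 1.0]]}
wrist {'K': [[339.6202, 0.0, 323.6991], [0.0, 339.6202, 238.8106], [0.0, 0.0, 1.0]], 'hand_eye': [[-0.0005, -0.959, -0.2836, 0.0719], [1.0, -0.0004, -0.0004, -0.0], [0.0003, -0.2836, 0.959, -0.1208], [0.0, 0.0, 0.0, 1.0]]}
```

View pics/scene0.png

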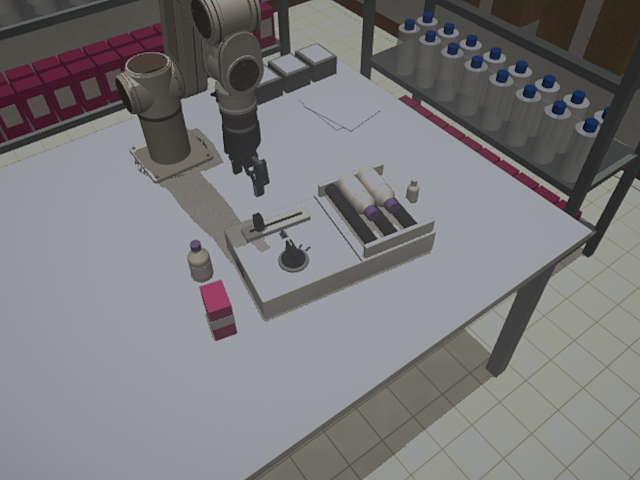

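View pics/wrist0.png

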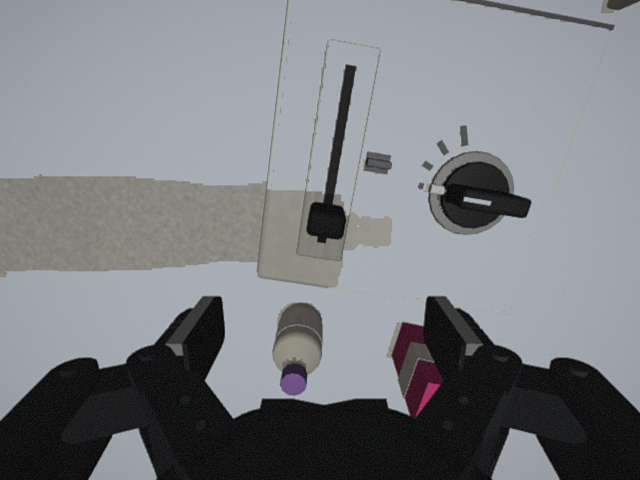

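View pics/side0.png

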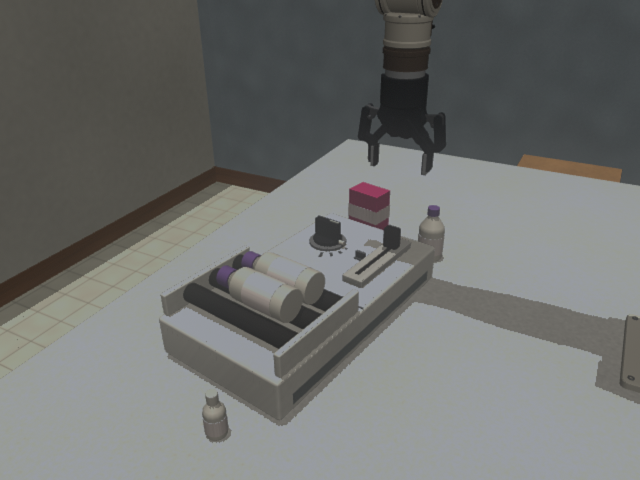

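The wrist picture shows the fader grip at (325,220), the clip at (378,162) and the dial at about (475,195) with its pointer at (435,188). The syrup bottle and the carton stand below the mixer's -y edge. I'll measure these next.

```bash
cat > h.py <<'E'
import numpy as np,cv2
from scipy.spatial.transform import Rotation as R
from workcell import manip
def pose(s):
    T=np.eye(4);T[:3,:3]=R.from_euler('xyz',s['tcp_rot']).as_matrix();T[:3,3]=s['tcp_pos'];return T
def cam(n,s):
    c=manip.calibration(n)
    return np.array(c['K']),(pose(s)@np.array(c['hand_eye']) if n=='wrist' else np.linalg.inv(np.array(c['extrinsics'])))
def cast(uv,z,kc):
    K,C=kc;d=C[:3,:3]@np.linalg.inv(K)@[uv[0],uv[1],1.];o=C[:3,3]
    return o+d*(z-o[2])/d[2]
def proj(p,kc):
    K,C=kc;q=K@(np.linalg.inv(C)@np.append(p,1))[:3];return q[:2]/q[2]
E
python3 - <<'E'
from h import *
s=manip.observe();kc=cam('wrist',s);print(s['t'])
for n,uv,z in [("trTL",(328,40),.094),("trTR",(380,49),.094),("trBR",(341,261),.094),("trBL",(297,255),.094),("slotT",(350,66),.094),("deckL0",(289,0),.08),("deckBL",(258,275),.08),("deckBR",(510,312),.08),("clip",(378,160),.094),("discc",(471,192),.094),("dot",(421,186),.08),("n3",(464,136),.08)]:
    print(n,cast(uv,z,kc).round(4))
im=cv2.imread('pics/wrist0.png')[90:270,290:545]
cv2.imwrite('pics/w0c.png',cv2.resize(im,None,fx=3.1,fy=3.1,interpolation=cv2.INTER_CUBIC))
E
```

```text
0.15
trTL [0.5024 0.1408 0.094 ]
trTR [0.5407 0.1349 0.094 ]
trBR [ 0.5143 -0.031   0.094 ]
trBL [ 0.4759 -0.0255  0.094 ]
slotT [0.5188 0.1236 0.094 ]
deckL0 [0.4733 0.1708 0.08  ]
deckBL [ 0.438 -0.05   0.08 ]
deckBR [ 0.6781 -0.0882  0.08  ]
clip [0.5428 0.0552 0.094 ]
discc [0.6205 0.0294 0.094 ]
dot [0.5829 0.0325 0.08  ]
n3 [0.6151 0.0737 0.08  ]
```

View pics/w0c.png

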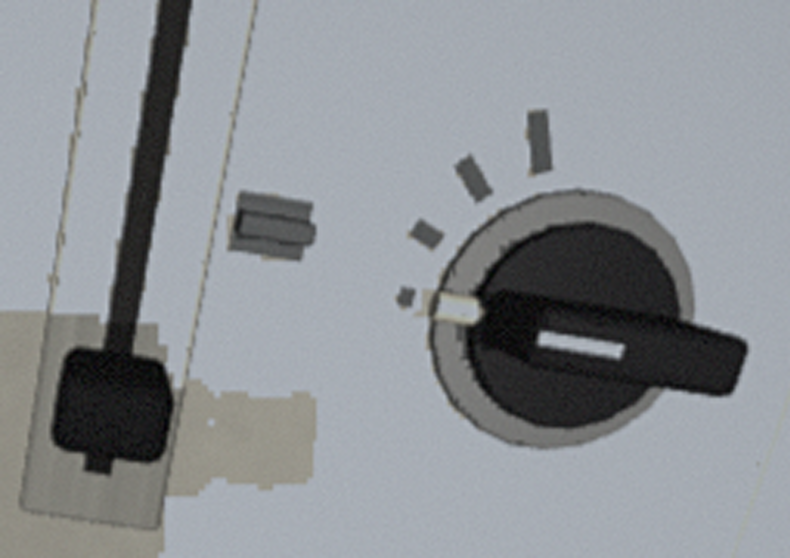

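Run:
```python
from h import *
s=manip.observe();kc=cam('wrist',s)
px=lambda a,b:(290+a/3.1,90+b/3.1)
th=np.radians(-9.06);X=np.array([np.cos(th),np.sin(th),0]);Y=np.array([-np.sin(th),np.cos(th),0])
f=cast(px(112,416),.134,kc);c=cast(px(276,226),.094,kc)
d0=cast(px(563,320),.094,kc) # disc outer ring
d1=cast(px(580,345),.129,kc) # white line on top
d2=cast(px(612,345),.129,kc)
for n,p in zip(("fader","clip","ring","line"),(f,c,d0,d1)):print(n,p.round(4),"mixer",(X@p).round(4),(Y@p).round(4))
print("fader->clip y",Y@(c-f))
T=pose(s);print("fader in tool cm",(np.linalg.inv(T)@np.append(f,1))[:3]*100)
# side/scene blob views of fader top not needed yet
```

```text
fader [0.501  0.0121 0.134 ] mixer 0.4928 0.0909
clip [0.5437 0.0529 0.094 ] mixer 0.5286 0.1379
ring [0.6211 0.0284 0.094 ] mixer 0.6089 0.1259
line [0.6106 0.028  0.129 ] mixer 0.5986 0.1238
fader->clip y 0.04699934619050843
fader in tool cm [ 1.2126557   0.16452732 11.85981703]
```

```bash
python3 -m creep '[[[0,0,5],[0.6,0.1,3],5.5],[[0,0,9],[1.2,0.15,6],5.5],[[0,0,9],[1.2,0.15,6],5.5],[[0,0,9],[1.2,0.15,6],5.5]]' 40
python3 - <<'E'
from h import *
s=manip.observe();print(s['t'],s['tcp_pos'],s['tcp_rot'],s['q'])
cv2.imwrite('pics/w1.png',manip.capture('wrist')[:,:,::-1])
E
```

```text
t: 0.65
tcp_pos: [0.5014, 0.0119, 0.1934]
tcp_rot: [-3.141, 0.0, 1.415]
wrist_force: [-0.1, -0.7, -0.3]
finger_gap: 0.643
0.65 [0.50138493 0.0118988  0.1934223 ] [-3.14075880e+00  2.61151683e-04  1.41471293e+00] [ 2.37879050e-02  2.78774458e-01 -1.03639685e-01  1.18924931e+00
 -1.07759243e-04  1.75066779e+00]
```

View pics/w1.png

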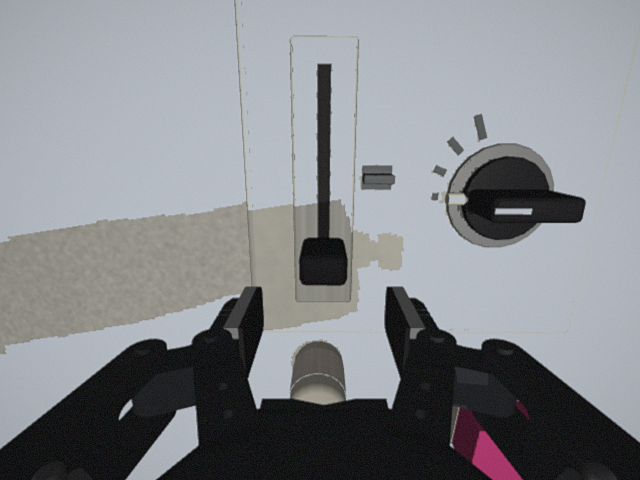

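The view is square to the mixer: the grip's top spans columns 300–347 with its -y edge at row 285, and the clip tab is at (378,179). I'll refine the offset from this picture.

Run:
```python
from h import *
s=manip.observe();kc=cam('wrist',s)
g=cv2.imread('pics/w1.png').max(2).astype(int)
print("fader col",g[225:310:1,318].tolist());print("clip col",g[160:195,370].tolist())
print("clip col",g[160:195,385].tolist())
th=np.radians(-9.06);X=np.array([np.cos(th),np.sin(th),0]);Y=np.array([-np.sin(th),np.cos(th),0])
for n,uv,z in [("fbot",(323.5,285.5),.134),("fL",(300,275),.134),("fR",(347,275),.134),("clip",(378,179),.094),("cliplow",(378,184.5),.094),("cliphigh",(378,174),.094),("footlow",(377,189),.08),("foothigh",(377,166),.08),("tcp",None,0),("trBL",(295,301),.094),("trTL",(291,37),.094)]:
    p=s['tcp_pos'] if uv is None else cast(uv,z,kc);print(n,(X@p).round(4),(Y@p).round(4))
```

```text
fader col [50, 53, 51, 51, 54, 49, 54, 51, 54, 49, 56, 58, 33, 9, 11, 13, 14, 20, 17, 21, 15, 27, 14, 24, 27, 23, 22, 18, 25, 12, 12, 31, 25, 30, 31, 27, 31, 28, 29, 30, 32, 27, 30, 28, 36, 24, 34, 35, 30, 23, 26, 24, 29, 25, 26, 30, 17, 25, 14, 33, 97, 135, 139, 141, 137, 139, 139, 139, 138, 139, 137, 140, 137, 138, 138, 137, 125, 144, 158, 154, 157, 156, 159, 155, 158]
clip col [198, 198, 198, 204, 200, 142, 96, 97, 96, 100, 99, 105, 106, 67, 29, 72, 96, 104, 99, 98, 96, 97, 93, 83, 89, 96, 100, 98, 94, 158, 197, 198, 199, 198, 198]
clip col [197, 196, 197, 200, 200, 146, 99, 96, 95, 100, 98, 102, 103, 67, 32, 73, 97, 100, 98, 102, 98, 96, 97, 84, 91, 96, 99, 98, 97, 133, 187, 201, 199, 198, 196]
fbot 0.4935 0.081
fL 0.48 0.0875
fR 0.507 0.0876
clip 0.5285 0.1376
cliplow 0.5287 0.134
cliphigh 0.5284 0.1407
footlow 0.5304 0.1291
foothigh 0.5297 0.1447
tcp 0.4937 0.0908
trBL 0.4731 0.0509
trTL 0.4746 0.2186
```

```bash
python3 -m creep '[[[0,0,0],[0,0,3.5],5.5],[[0,0,0],[0,0,6.7],5.5],[[0,0,0],[0,0,6.7],5.5],[[0,0,0],[0,0,6.7],2.5],[[0,0,0],[0,0,6.7],2.5],[[0,0,0],[0,0,6.7],2.5],[[0,0,0],[0,0,6.7],2.5]]' 30
```

```text
t: 1.58
tcp_pos: [0.5011, 0.0121, 0.1289]
tcp_rot: [-3.142, -0.001, 1.414]
wrist_force: [-6.3, 0.8, 4.9]
finger_gap: 0.32
```

```bash
python3 -m creep '[[[0,0,0],[1,0,0],2.5],[[0,0,0],[2,0,0],2.5],[[0,0,0],[3,0,0],2.5],[[0,0,0],[4,0,0],2.5],[[0,0,0],[4.65,0,0],2.5],[[0,0,0],[4.65,0,0],2.5],[[0,0,0],[4.65,0,0],2.5],[[0,0,0],[4.65,0,0],2.5]]' 30
python3 - <<'E'
from h import *
s=manip.observe();th=np.radians(-9.06);X=np.array([np.cos(th),np.sin(th),0]);Y=np.array([-np.sin(th),np.cos(th),0])
print(X@s['tcp_pos'],Y@s['tcp_pos'])
E
```

```text
t: 2.58
tcp_pos: [0.5085, 0.0582, 0.129]
tcp_rot: [3.141, -0.001, 1.415]
wrist_force: [0.3, 1.7, -5.7]
finger_gap: 0.321
0.492947459935237 0.13757812334531797
```

```bash
python3 -m creep '[[[0,0,0],[0,0,0],5.5],[[0,0,0],[0,0,0],5.5],[[0,0,0],[0,0,0],5.5],[[0,0,0],[0,0,-3],5.5],[[0,0,0],[0,0,-7],5.5],[[0,0,0],[0,0,-9],5.5],[[0,0,0],[0,0,-9],5.5],[[0,0,0],[0,0,-9],5.5]]'
python3 - <<'E'
from h import *
s=manip.observe()
im=manip.capture('wrist')[:,:,::-1];cv2.imwrite('pics/w2f.png',im)
cv2.imwrite('pics/w2.png',cv2.resize(im[150:350,260:520],None,fx=3,fy=3,interpolation=cv2.INTER_CUBIC));print(s['tcp_pos'],s['tcp_rot'])
E
```

```text
t: 3.58
tcp_pos: [0.5079, 0.058, 0.2181]
tcp_rot: [-3.14, -0.001, 1.414]
wrist_force: [1.5, -0.0, -0.8]
finger_gap: 0.644
[0.50785825 0.05801397 0.21809514] [-3.14045117e+00 -1.06033545e-03  1.41441743e+00]
```

View pics/w2.png

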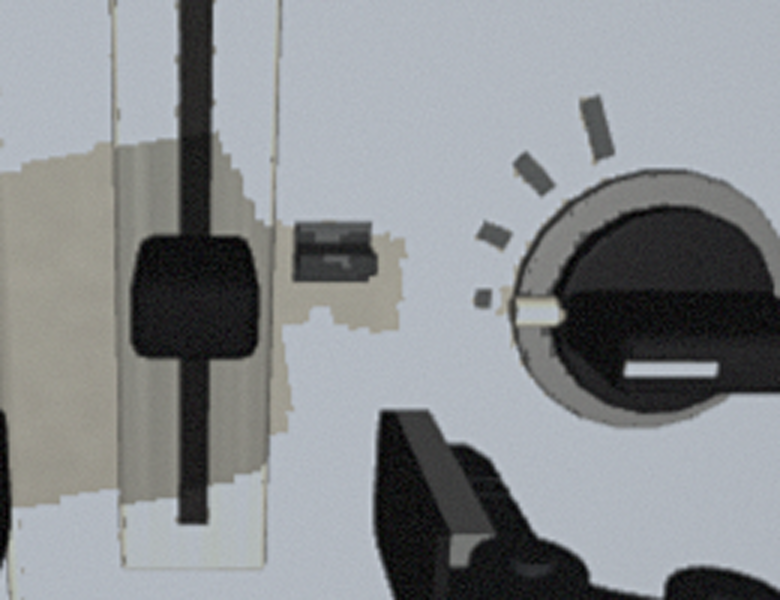

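Run:
```python
from h import *
s=manip.observe();kc=cam('wrist',s)
g=cv2.imread('pics/w2f.png').max(2).astype(int)
print("fader",[(i,g[i,330]) for i in range(222,236)],[(i,g[i,335]) for i in range(264,274)]);print("clip",[(i,g[i,363:377].mean().round()) for i in range(220,248)])
th=np.radians(-9.06);X=np.array([np.cos(th),np.sin(th),0]);Y=np.array([-np.sin(th),np.cos(th),0])
for n,uv,z in [("fbot",(325,269.2),.134),("ftop_base",(325,228.7),.094),("fL",(304,263),.134),("fR",(346,263),.134),("cliplow",(372,242.3),.094),("cliphigh",(372,234),.094),("footlow",(370,243.6),.08),("foothigh",(370,224),.08),("trB",(325,339.3),.094),("ring",(475.7,249.8),.094),("line",(483.7,273.3),.129)]:
    p=cast(uv,z,kc);print(n,p.round(4),(X@p).round(4),(Y@p).round(4))
```

```text
fader [(222, np.int64(104)), (223, np.int64(102)), (224, np.int64(104)), (225, np.int64(102)), (226, np.int64(103)), (227, np.int64(105)), (228, np.int64(66)), (229, np.int64(27)), (230, np.int64(24)), (231, np.int64(11)), (232, np.int64(22)), (233, np.int64(26)), (234, np.int64(25)), (235, np.int64(21))] [(264, np.int64(27)), (265, np.int64(31)), (266, np.int64(29)), (267, np.int64(22)), (268, np.int64(20)), (269, np.int64(51)), (270, np.int64(122)), (271, np.int64(139)), (272, np.int64(136)), (273, np.int64(138))]
clip [(220, np.float64(193.0)), (221, np.float64(195.0)), (222, np.float64(197.0)), (223, np.float64(164.0)), (224, np.float64(104.0)), (225, np.float64(84.0)), (226, np.float64(90.0)), (227, np.float64(88.0)), (228, np.float64(84.0)), (229, np.float64(81.0)), (230, np.float64(68.0)), (231, np.float64(43.0)), (232, np.float64(34.0)), (233, np.float64(32.0)), (234, np.float64(41.0)), (235, np.float64(69.0)), (236, np.float64(82.0)), (237, np.float64(74.0)), (238, np.float64(67.0)), (239, np.float64(63.0)), (240, np.float64(60.0)), (241, np.float64(62.0)), (242, np.float64(57.0)), (243, np.float64(64.0)), (244, np.float64(142.0)), (245, np.float64(161.0)), (246, np.float64(160.0)), (247, np.float64(158.0))]
fbot [0.5068 0.049  0.134 ] 0.4928 0.1282
ftop_base [0.5094 0.0653 0.094 ] 0.4928 0.1447
fL [0.4941 0.0553 0.134 ] 0.4793 0.1324
fR [0.5208 0.0511 0.134 ] 0.5062 0.1325
cliplow [0.5427 0.0493 0.094 ] 0.5282 0.1342
cliphigh [0.5435 0.0558 0.094 ] 0.5279 0.1407
footlow [0.5424 0.044  0.08  ] 0.5287 0.1288
foothigh [0.5443 0.0599 0.08  ] 0.528 0.1449
trB [ 0.4948 -0.0276  0.094 ] 0.493 0.0507
ring [0.6196 0.0312 0.094 ] 0.6069 0.1284
line [0.6099 0.0279 0.129 ] 0.5979 0.1236
```

The fader is set: grip at 0.1377±0.0005 and clip at 0.1372 along the mixer's y. Next is the dial: I'll move above it, turned -90°.

```bash
python3 -m creep '[[[0,0,-10],[-0.2,1,0],5.5],[[0,0,-20],[-0.3,3,0],4.5],[[0,0,-30],[-0.5,5,0],4.5],[[0,0,-40],[-0.7,7,0],4.5],[[0,0,-50],[-1,9,0],4.5],[[0,0,-60],[-1.2,10.2,0],4.5],[[0,0,-70],[-1.3,11.2,0.5],4.5],[[0,0,-80],[-1.3,11.2,1],4.5],[[0,0,-90],[-1.3,11.2,2],4.5],[[0,0,-90],[-1.3,11.2,2],4.5],[[0,0,-90],[-1.3,11.2,2],4.5],[[0,0,-90],[-1.3,11.2,2],4.5]]'
python3 - <<'E'
from h import *
s=manip.observe()
im=manip.capture('wrist')[:,:,::-1];cv2.imwrite('pics/w3.png',im);print(s['q'],s['tcp_rot'])
E
```

```text
t: 5.12
tcp_pos: [0.6163, 0.0278, 0.1977]
tcp_rot: [3.141, -0.002, 2.984]
wrist_force: [1.1, -0.1, 0.5]
finger_gap: 0.526
[4.44621105e-02 5.01506907e-01 2.42126391e-01 1.31288941e+00
 1.22553525e-03 2.02080206e-01] [ 3.14068782e+00 -1.68958857e-03  2.98397442e+00]
```

View pics/w3.png

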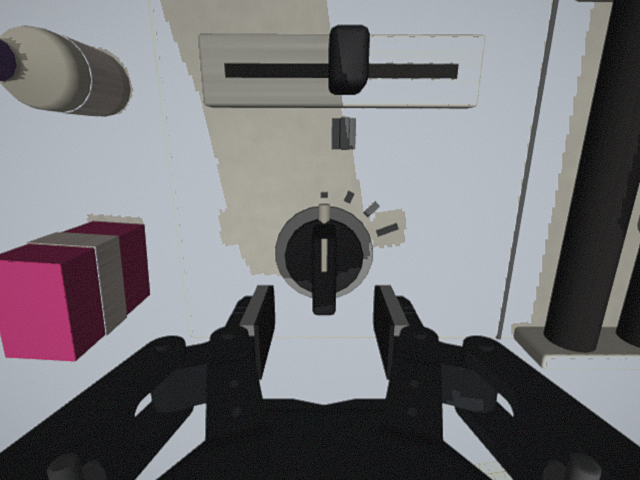

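The dial bar is vertical at column 324, with the black disc centred near (324,253) and the bar's far end at row 315. The fader grip is at column 349 and the clip tab at column 344. I'll compute the offsets and re-check the fader.

Run:
```python
from h import *
s=manip.observe();kc=cam('wrist',s)
im=cv2.imread('pics/w3.png');g=im.max(2).astype(int)
print("bar row285",[(i,g[285,i]) for i in range(308,340)]);print("disc row 250",[(i,g[250,i]) for i in list(range(270,292))+list(range(356,378))])
print("disc col 300",[(i,g[i,305]) for i in list(range(208,226))+list(range(280,306))])
print("bar end",[(i,g[i,322]) for i in range(305,320)])
print("fader row 50",[(i,g[50,i]) for i in list(range(324,336))+list(range(358,374))])
print("fader row 85",[(i,g[85,i]) for i in list(range(324,336))+list(range(358,374))])
print("clip row 135",[(i,g[135,i]) for i in range(327,360)])
th=np.radians(-9.06);X=np.array([np.cos(th),np.sin(th),0]);Y=np.array([-np.sin(th),np.cos(th),0])
for n,uv,z in [("barend",(324,315),.129),("disc",(324,253),.094),("dL",(285,250),.094),("dR",(363,250),.094),("tcp",None,0)]:
    p=s['tcp_pos'] if uv is None else cast(uv,z,kc);print(n,(X@p).round(4),(Y@p).round(4))
```

```text
bar row285 [(308, np.int64(40)), (309, np.int64(45)), (310, np.int64(45)), (311, np.int64(38)), (312, np.int64(27)), (313, np.int64(14)), (314, np.int64(33)), (315, np.int64(25)), (316, np.int64(28)), (317, np.int64(34)), (318, np.int64(29)), (319, np.int64(31)), (320, np.int64(24)), (321, np.int64(19)), (322, np.int64(27)), (323, np.int64(28)), (324, np.int64(25)), (325, np.int64(34)), (326, np.int64(25)), (327, np.int64(27)), (328, np.int64(27)), (329, np.int64(30)), (330, np.int64(29)), (331, np.int64(33)), (332, np.int64(24)), (333, np.int64(29)), (334, np.int64(22)), (335, np.int64(19)), (336, np.int64(34)), (337, np.int64(48)), (338, np.int64(45)), (339, np.int64(43))]
disc row 250 [(270, np.int64(168)), (271, np.int64(170)), (272, np.int64(172)), (273, np.int64(169)), (274, np.int64(172)), (275, np.int64(108)), (276, np.int64(80)), (277, np.int64(85)), (278, np.int64(84)), (279, np.int64(86)), (280, np.int64(85)), (281, np.int64(83)), (282, np.int64(85)), (283, np.int64(88)), (284, np.int64(86)), (285, np.int64(62)), (286, np.int64(30)), (287, np.int64(30)), (288, np.int64(33)
[... 3156 characters left out ...]
p.int64(124)), (332, np.int64(74)), (333, np.int64(58)), (334, np.int64(64)), (335, np.int64(64)), (336, np.int64(64)), (337, np.int64(63)), (338, np.int64(61)), (339, np.int64(42)), (340, np.int64(52)), (341, np.int64(67)), (342, np.int64(66)), (343, np.int64(65)), (344, np.int64(64)), (345, np.int64(63)), (346, np.int64(64)), (347, np.int64(99)), (348, np.int64(85)), (349, np.int64(83)), (350, np.int64(99)), (351, np.int64(105)), (352, np.int64(98)), (353, np.int64(96)), (354, np.int64(92)), (355, np.int64(118)), (356, np.int64(174)), (357, np.int64(197)), (358, np.int64(196)), (359, np.int64(197))]
barend 0.6376 0.1244
disc 0.6087 0.1245
dL 0.6065 0.0973
dR 0.6065 0.1516
tcp 0.6043 0.1245
```

```bash
python3 - <<'E'
from h import *
s=manip.observe();kc=cam('wrist',s)
th=np.radians(-9.06);X=np.array([np.cos(th),np.sin(th),0]);Y=np.array([-np.sin(th),np.cos(th),0])
for n,uv,z in [("disc",(323.7,255.8),.094),("f+y top",(368.8,52),.134),("f-y top?",(331.5,52),.134),("f-y base",(328.2,80),.094),("tabL",(339.7,135),.094),("tabR",(347,135),.094),("footL",(331.2,135),.08),("footR",(355.3,135),.08)]:
    p=cast(uv,z,kc);print(n,(X@p).round(4),(Y@p).round(4))
E
python3 -m creep '[[[0,0,0],[-0.7,0,2],4],[[0,0,0],[-0.7,0,5],3.5],[[0,0,0],[-0.7,0,7.4],3.5],[[0,0,0],[-0.7,0,7.4],3.5],[[0,0,0],[-0.7,0,7.4],1],[[0,0,0],[-0.7,0,7.4],1],[[0,0,0],[-0.7,0,7.4],1],[[0,0,0],[-0.7,0,7.4],1],[[0,0,0],[-0.7,0,7.4],1]]' 50
```

```text
disc 0.6108 0.1243
f+y top 0.4916 0.1462
f-y top? 0.4916 0.128
f-y base 0.498 0.127
tabL 0.5299 0.1344
tabR 0.5299 0.139
footL 0.5298 0.1293
footR 0.5298 0.1455
t: 6.3
tcp_pos: [0.6238, 0.0267, 0.1245]
tcp_rot: [3.14, 0.0, 2.984]
wrist_force: [2.1, -0.2, -0.3]
finger_gap: 0.168
```

```bash
python3 -m creep '[[[0,0,8],[0,0,0],1],[[0,0,16],[0,0,0],1],[[0,0,24],[0,0,0],1],[[0,0,32],[0,0,0],1],[[0,0,40],[0,0,0],1],[[0,0,48],[0,0,0],1],[[0,0,56],[0,0,0],1],[[0,0,63],[0,0,0],1],[[0,0,69],[0,0,0],1],[[0,0,69],[0,0,0],1],[[0,0,69],[0,0,0],1]]' 50
python3 - <<'E'
from h import *
s=manip.observe();print(s['tcp_rot'],np.degrees(2.984-s['tcp_rot'][2]),s['wrist_torque'])
for n in('wrist','side','scene'): cv2.imwrite(f'pics/{n}4.png',manip.capture(n)[:,:,::-1])
a=cv2.imread('pics/side4.png')[190:290,260:420];b=cv2.imread('pics/wrist4.png')[120:420,150:510]
a=cv2.resize(a,(400,250),interpolation=cv2.INTER_CUBIC);c=cv2.resize(cv2.imread('pics/scene4.png')[190:290,220:380],(400,250),interpolation=cv2.INTER_CUBIC)
cv2.imwrite('pics/m4.png',np.hstack([np.vstack([a,c]),cv2.resize(b,(400,500))]))
E
```

```text
t: 7.68
tcp_pos: [0.6245, 0.0273, 0.1245]
tcp_rot: [3.139, -0.002, 1.782]
wrist_force: [4.7, 3.1, -4.7]
finger_gap: 0.163
[ 3.13927662e+00 -1.77985857e-03  1.78202306e+00] 68.86820581471342 [ 0.52306307 -0.98147338  0.11925968]
```

View pics/m4.png

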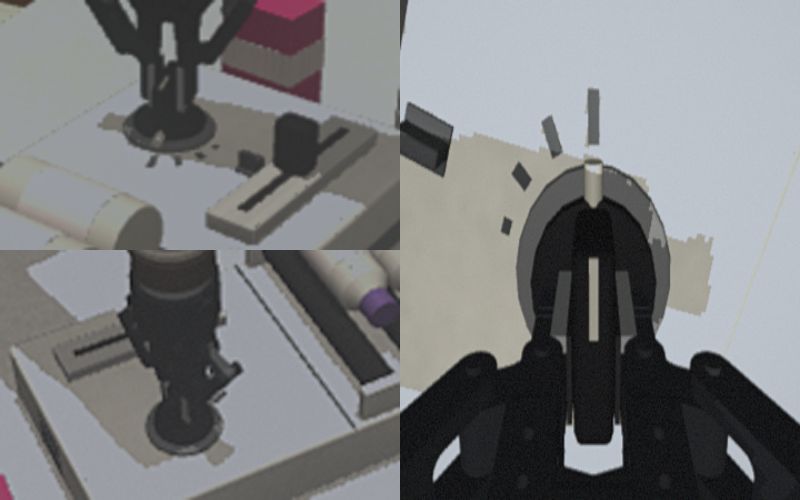

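The pointer nose and the longest mark both sit at column 593, so the dial is at the third notch. Now I'll hold it there.

```bash
for i in 1 2; do python3 -m creep '[[[0,0,0],[0,0,0],1],[[0,0,0],[0,0,0],1],[[0,0,0],[0,0,0],1],[[0,0,0],[0,0,0],1],[[0,0,0],[0,0,0],1],[[0,0,0],[0,0,0],1],[[0,0,0],[0,0,0],1],[[0,0,0],[0,0,0],1],[[0,0,0],[0,0,0],1],[[0,0,0],[0,0,0],1],[[0,0,0],[0,0,0],1],[[0,0,0],[0,0,0],1]]' 50; done
python3 - <<'E'
from h import *
s=manip.observe();print(s['t'],np.degrees(2.984-s['tcp_rot'][2]),s['wrist_force'],s['wrist_torque'])
im=manip.capture('wrist')[:,:,::-1];cv2.imwrite('pics/w5.png',im)
a=manip.capture('side')[:,:,::-1];cv2.imwrite('pics/s5.png',a)
for n,x,y in(("wrist",im,cv2.imread('pics/wrist4.png')),):
    print("diff since",np.abs(x.astype(int)-y).max(2)[100:300,200:450].mean())
a0=cv2.imread('pics/side0.png')
for n,(r0,r1,c0,c1) in {"dropper":(385,445,195,235),"syrup":(200,265,410,450),"carton":(180,235,345,395)}.items(): print(n,np.abs(a.astype(int)-a0).max(2)[r0:r1,c0:c1].mean().round(1))
E
```

```text
t: 9.32
tcp_pos: [0.6245, 0.0274, 0.1245]
tcp_rot: [3.139, -0.002, 1.782]
wrist_force: [2.5, 2.3, -3.2]
finger_gap: 0.166
t: 10.82
tcp_pos: [0.6245, 0.0274, 0.1245]
tcp_rot: [3.139, -0.002, 1.782]
wrist_force: [3.2, 1.6, -4.3]
finger_gap: 0.166
10.825 68.89102756693131 [ 3.24352011  1.57872093 -4.30419798] [ 0.39684653 -0.71381358  0.0793548 ]
diff since 2.96696
dropper 2.3
syrup 3.3
carton 14.1
```

View pics/w5.png

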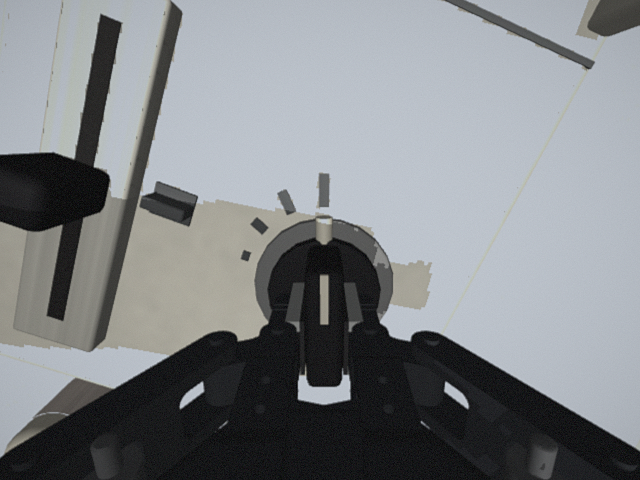

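The nose at (323,222) still points at the longest mark at (323,190), and the pads are still gripping the bar. The carton's image difference comes from the gripper covering part of it. I'll hand in now.

```bash
python3 -c "
from workcell import manip
manip.sign_off()"
```

```text
the job is handed in; nothing more can be done
```

I slid the fader 46.7 mm to the clip and released it. Then I gripped the dial, turned it clockwise to the third notch, held it there for about 3 s, and handed in at 10.9 s with the fingers still holding it.

- **Fader:** two wrist views from different directions, taken after release, put the grip within about 1 mm of the clip along the mixer's y. The individual edge estimates differ by about 1.5 mm, so I can't claim better than that.
- **Dial:** the tool turned 68.9° (1.20 rad), and the pointer nose lined up with the longest mark before and after the hold.
- **Forces:** the readings taken at the end of each move stayed below about 10 N.
- **Bystanders:** the dropper and syrup bottle look unchanged in the side camera. The carton's image difference was higher (14 against 2 to 3). I put this down to the gripper partly covering it, and did not confirm separately that it hadn't moved. The arm never went near it.

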